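# Unlatch the clip case and put the rose-gold clip away

### The job

Swing the brass latch lever of the clip case well aside, to either side, so that it is clear of the yellow lid, then open the lid until it stands upright or leans a little back, and leave latch and lid like that. Then pick up the loose rose-gold binder clip, set it down inside the case without dropping it from above, and let go. Leave the other things on the desk where they are.

Things in the scene. Friction and masses are not known exactly. Their poses are not given: they have to be found in the camera images.
- case: Dark steel clip case with a yellow hinged lid, fixed to the desk, 140 (x) x 170 (y) x 55 mm high without its lid, walls and floor 4 mm. Origin: centre of its underside; its x axis points from the latch side (front, nearest the robot) to the hinge side, z up. A bracket 36 mm long and 26 mm wide sticks out from the middle of the front wall and carries the latch.
- case_floor (a point): Centre of the inner floor of the case, 4 mm above the desk; axes as the case.
- latch (a joint): Angle (rad) of the latch lever about its upright pivot. 0: the lever lies along the case's x axis with its inner end 14 mm over the lid's front edge, which holds the lid shut; it may start a little off 0. Turns both ways to 1.6 (positive: counter-clockwise from above); from about 1.05 either way it is clear of the lid. It stays where it is left.
- latch_pivot (a point): The latch's pivot axis, 24 mm in front of the case's front wall, at the underside of the lever (63.5 mm above the desk). The flat brass lever is 76 mm long, 12 mm wide, 6 mm thick, centred on the pivot; its axes turn with it: x runs along the lever towards the lid end.
- latch_peg (a point): Middle of the red upright peg, 12 mm in diameter, on the lever's outer end, 36 mm from the pivot. The peg stands from the lever's top (69.5 mm above the desk) to 92.5 mm; this point is 81.5 mm above the desk.
- lid (a joint): Opening angle (rad) of the lid: 0 closed, 1.57 upright, 1.85 the stop. A stiff hinge: it stays where it is left; about 2 to 3 N at the knob moves it.
- lid_knob (a point): Centre of the white knob on the yellow lid (140 x 170 mm, 6 mm thick): a bar 16 mm in diameter and 24 mm long across the case (along its y axis), 26 mm above the lid's top face, on a 10 mm stem, 30 mm back from the lid's front edge, in the middle of its width. Closed it is 87.5 mm above the desk. Axes turn with the lid.
- lid_hinge (a point): Middle of the lid's hinge line, at the top of the rear wall, 55.5 mm above the desk; the hinge line runs along the case's y axis. The closed knob is 110 mm in front of it and 32 mm above it.
- rose_clip: The loose rose-gold binder clip, standing on its flat spine on the desk with its wire handles up: body 42 mm long (its x axis), 22 mm wide at the spine, tapering to about 6 mm at 30 mm height; two handles of wire reach to 51 mm height. Mass about 30 g. Origin: centre of the spine's underside. Best gripped across its 42 mm length, by its flat ends.
- black_clip: A black binder clip of the same shape; leave it. The two clips may lie either side of the case.
- pen_pot: Cobalt ceramic pen pot, 80 mm in diameter, 95 mm high, with pens reaching 140 mm; leave it. Origin: centre of its underside.
- stone: Grey river stone, 84 mm across, 32 mm high; leave it. Origin: centre of its underside.
- round_tin: Round tin with a blue twist-lock lid, 80 mm in diameter, 54 mm high; leave it. Origin: centre of its underside.
- clip_block: Beech block 110 x 50 x 35 mm; leave it. Origin: centre of its underside.

How it is judged:
On the way, in this order (a step that is already met when the one before it is completed fails the run):
1. the latch lever is swung clear of the lid (more than 1.1 rad either way) while the lid is still shut ((value of joint latch above 1.1 rad or value of joint latch below -1.1 rad) and value of joint lid below 0.1 rad), for 0.2 s.
2. the lid is opened to upright or beyond (more than 1.4 rad) (value of joint lid above 1.4 rad), for 0.2 s.
3. the rose-gold clip is inside the case (x of rose_clip in the frame of case between -0.066 and 0.066 m and y of rose_clip in the frame of case between -0.081 and 0.081 m and z of rose_clip in the frame of case between 0 and 0.045 m), for 0.2 s.
At the end, for the whole second after the job is handed in: The latch is still more than 1.1 rad aside, the lid is open by more than 1.4 rad, and the rose-gold clip lies at rest inside the case, its origin within the inner walls and less than 45 mm above the desk (all of step 3 and (value of joint latch above 1.1 rad or value of joint latch below -1.1 rad) and value of joint lid above 1.4 rad and linear speed of rose_clip below 0.02 m/s); the robot touches nothing.
It fails at once if a bystander (black clip, pen pot, stone, round tin or beech block) is moved by more than 30 mm (distance of any of black_clip, pen_pot, stone, round_tin, clip_block from where it was at the start of the episode above 0.03 m).
It fails at once if the rose-gold clip is dropped into the case (it moves faster than 0.65 m/s inside) (x of rose_clip in the frame of case between -0.066 and 0.066 m and y of rose_clip in the frame of case between -0.081 and 0.081 m and z of rose_clip in the frame of case between 0 and 0.045 m and linear speed of rose_clip above 0.65 m/s).
It also fails if it takes over 64 s, if anything falls off the work surface, if the arm or the gripper's body presses on something with over 40 N, if the wrist force passes 120 N, or if a joint passes its speed limit or range.

### The arm

A 6-joint arm with a two-finger parallel gripper is mounted at the origin on the work surface. World frame = base frame: x ahead of the robot, y to its left, z up, the work surface at z = 0. Lengths are in m, angles in rad, forces in N, time in s.
With the tool pointing down it reaches from about 0.375 to 0.9 m from the base axis. Payload 3.1 kg.
Tool frame: the origin (TCP) lies at the very end of the fingers, on their centre line; the grasp point (between the pads) lies 19 mm behind it; z points along the fingers, y is the direction in which the jaws open and shut (so a half turn about z gives the same grasp; the last joint's range is limited). The gripper opens to 85 mm and grips with 20 to 120 N. Pads are 22 mm wide; open, the fingers measure 114 mm over their backs; the gripper's body (76 mm by 85 mm) begins 54 mm behind the grasp point. The pads swing forward as they close: fully open they stand 13 mm farther back than shut.
Start: joints at [-0.178, 0.527, 1.433, -0, 1.181, -0.178], TCP at [0.625, 0, 0.231] pointing down, gripper open.
Joint ranges: [-3.08, 3.08], [-0.75, 2.2], [0.22, 2.44], [-1.43, 4.57], [0, 2.65], [-2.85, 2.85]. Speed limits (rad/s): [2.79, 2.79, 3.14, 3.14, 3.14, 3.14].

### API

Orientations are given as a unit quaternion [x, y, z, w].
In Python, from station import manip gives the robot as it stands.
- The arm moves only by the tool send_rows, never from a script. Its argument "motion" is a list of rows, each an object with "gripper": the finger opening in mm, from 0 to 85.4; "travel": the shift along the tool's x, y, z in mm, a list of three; "rotation": the turn, a rotation vector about the tool's x, y, z in degrees, a list of three. In form: [{"gripper": gripper, "travel": [x, y, z], "rotation": [ax, ay, az]}, ...]. A call has 1 to 12 rows; each row shifts and turns the commanded pose from where the row before left it, along the tool's axes as they then stand; what a row does not reach is not made up. A row lasts 1/12 s, in which the tool goes at most 41.7 mm and 7.16 degrees, less where a joint would pass 70% of its speed; a pose out of reach is approached as far as the arm can. A call is refused whole if a number of a shift passes 41.7 or a number of a turn 7.16, either way. A call with a gripper value outside its range is refused whole. The fingers move at their own pace and stop on an object; "newtons" is the grip in N (left out, the last holds). Time passes only in rows, so rows that do not move let the fingers close. It gives the time, the measured TCP pose, the force and the opening at its end, in the units of the state.
- manip.sense(): the state, without advancing time (a new reading comes with each control period).
- manip.snapshot(name): name is "scene" or "side" or "wrist"; returns the picture (420x560x3 uint8, red, green, blue); there is no depth.
- manip.calibration(name): a dict with "fx", "fy", "cx", "cy" (pixels), "k1" (the pictures are not rectified: a ray, as slopes to the right and down, at radius r is drawn at 1 + k1 r^2 times it, then the intrinsics apply), "cam_to_world" (4x4, takes a point from camera to world coordinates). Camera axes: x right, y down, z forward; pixel columns grow to the right and rows downward; lengths in m; the calibration is good to about 2 mm. A picture is of the moment at which its call begins: read the wrist's pose just before it. calibration takes no time and is no camera call; for the wrist camera it gives the pose at the moment of the call.
- manip.sign_off(): hands the job in, once; it reports no verdict.
The state is a dict: "t": time; "q": joint angles; "qd": joint speeds; "tau": joint torques, N m; "tcp_pos": TCP position; "tool_rot": TCP orientation; "force": force on the tool from outside, world axes, zero at the start; "ft_torque": the same for the moment, N m; "finger_gap": opening from 0.0 (shut) to 1.0 (fully open).
Only numpy, scipy, OpenCV 4.12 (cv2) and the standard library are available. Lean on these libraries where they do the work, as an engineer would, in place of code of your own. Each camera call takes 0.05 s, during which the arm holds its last target. There are 200 camera calls.

## Working session

There is one attempt and no reset: what is moved stays moved. The work goes in short steps, Python scripts to look and compute and a tool call to move; the robot and the scene stay as the last step left them, time stands still between calls to the robot, and variables do not carry over. Pictures are saved under pics/ and viewed, about 8 in all and at most 12, crops included, and the job is handed in when it is done.

Besides the shell and the picture viewer there is one more tool, called after "Call:" as name(argument=value, ...) on one line, values as JSON. send_rows: Moves the arm, as the interface text tells. Its arguments: {"type":"object","properties":{"motion":{"type":"array","items":{"type":"object","properties":{"gripper":{"type":"number"},"travel":{"type":"array","items":{"type":"number"}},"rotation":{"type":"array","items":{"type":"number"}}}}},"newtons":{"type":"number"}},"required":["motion"]}

```bash
mkdir -p pics; cat > h.py <<'E'
import numpy as np, cv2
from station import manip
def snap(n,f):
    c=manip.calibration(n); im=manip.snapshot(n); cv2.imwrite('pics/'+f+'.png',im[:,:,::-1]); np.save('pics/'+f+'.npy',im); np.save('pics/'+f+'_c.npy',c,allow_pickle=True); return im,c
def load(f): return np.load('pics/'+f+'.npy'), np.load('pics/'+f+'_c.npy',allow_pickle=True).item()
def ray(c,u,v):
    K=np.array([[c['fx'],0,c['cx']],[0,c['fy'],c['cy']],[0,0,1.]])
    p=cv2.undistortPoints(np.array([[[u,v]]],float),K,np.array([c['k1'],0,0,0.]))[0,0]
    T=np.array(c['cam_to_world']); return T[:3,3],T[:3,:3]@np.array([p[0],p[1],1])
def onz(c,u,v,z):
    o,d=ray(c,u,v); return (o+d*(z-o[2])/d[2]).round(4)
E
python3 - <<'E'
from h import *
a,c=snap('scene','s0'); b,d=snap('side','d0'); 
for k in (c,d): print(k)
cv2.imwrite('pics/both.png',np.hstack([a,b])[:,:,::-1])
print(manip.sense())
E
```

```text
{'fx': 512.5126471772738, 'fy': 512.5126471772738, 'cx': 278.8027985334507, 'cy': 209.80005059731835, 'k1': 0.007384876044785988, 'cam_to_world': array([[-0.0924042 ,  0.77255346, -0.62818995,  1.52846356],
       [ 0.99556346,  0.0604397 , -0.07211408,  0.10028779],
       [-0.01774437, -0.6320666 , -0.77471088,  1.29226506],
       [ 0.        ,  0.        ,  0.        ,  1.        ]])}
{'fx': 455.44086920776783, 'fy': 455.44086920776783, 'cx': 271.08911398934373, 'cy': 204.954351657208, 'k1': 0.050795729537725244, 'cam_to_world': array([[ 0.86080094, -0.3740941 ,  0.34507295,  0.18002256],
       [-0.50887342, -0.64375389,  0.57151446, -0.6422538 ],
       [ 0.00834187, -0.66755863, -0.7445105 ,  0.94033444],
       [ 0.        ,  0.        ,  0.        ,  1.        ]])}
{'t': 0.1, 'q': array([-1.78472201e-01,  5.28421524e-01,  1.43378085e+00,  1.13203483e-05,
        1.18141207e+00, -1.78502083e-01]), 'qd': array([ 0.00083247, -0.0028387 , -0.00474025, -0.00020114,  0.00024176,
       -0.00095697]), 'tau': array([ 4.33945943e-04, -4.43301880e+01, -1.78587180e+01, -2.04061280e-04,
        3.88642526e-03,  1.10165692e-05]), 'tcp_pos': array([6.24348705e-01, 1.67483725e-04, 2.30399668e-01]), 'tool_rot': array([ 7.07097378e-01,  7.07115462e-01, -5.72244543e-04, -8.33344575e-04]), 'force': array([ 0.89632268, -0.69351963, -1.36796422]), 'ft_torque': array([ 0.03571407, -0.0556977 ,  0.02266923]), 'finger_gap': 1.001080557898811}
```

View pics/s0.png

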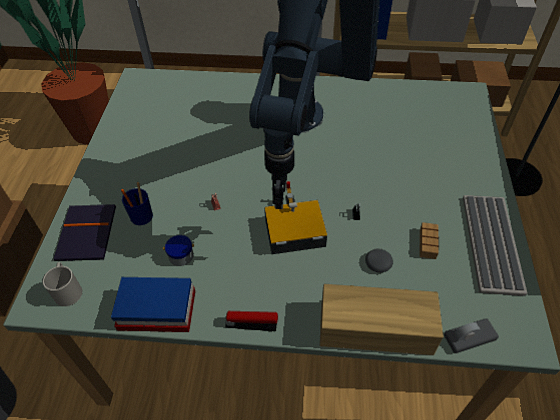

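View pics/d0.png

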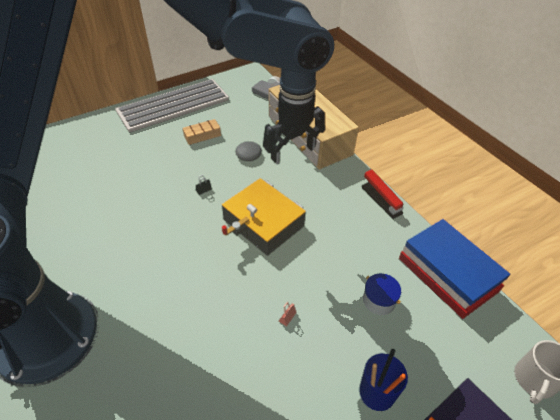

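The scene view shows the yellow lid around (296,222), the rose clip at (215,201) and the black clip at (355,211). In the side view the lid is around (264,212), the red peg at (226,229), the knob at (251,211) and the rose clip at (288,314).

```bash
cat > m.py <<'E'
from h import *
def mask(im,lo,hi,box):
    h=cv2.cvtColor(im,cv2.COLOR_RGB2HSV); m=cv2.inRange(h,lo,hi); k=np.zeros_like(m); x0,y0,x1,y1=box; k[y0:y1,x0:x1]=255; return m&k
def tri(c1,p1,c2,p2):
    o1,d1=ray(c1,*p1);o2,d2=ray(c2,*p2); A=np.c_[d1,-d2]; s=np.linalg.lstsq(A,o2-o1,rcond=None)[0]; a=o1+s[0]*d1;b=o2+s[1]*d2
    return ((a+b)/2).round(4),np.linalg.norm(a-b).round(4)
E
python3 - <<'E'
from m import *
b,d=load('d0'); a,c=load('s0')
for im,cc,box in ((b,d,(200,165,320,260)),(a,c,(250,190,340,260))):
    m=mask(im,(18,150,90),(32,255,255),box)
    ct=max(cv2.findContours(m,0,2)[0],key=cv2.contourArea)
    P=np.array([onz(cc,*p[0],.0615)[:2] for p in ct],np.float32)
    r=cv2.minAreaRect(P*1000); print(r, cv2.boxPoints(r).round(1).tolist())
for n,im,cc,box in (('d',b,d,(215,220,236,240)),('s',a,c,(280,175,300,200))):
    m=mask(im,(0,150,60),(9,255,255),box)|mask(im,(172,150,60),(180,255,255),box); ys,xs=np.nonzero(m)
    print('peg',n,len(xs),xs.mean(),ys.mean(),onz(cc,xs.mean(),ys.mean(),.0815))
C=[cv2.resize(im[y:y+60,x:x+60],(390,390),interpolation=cv2.INTER_CUBIC) for im,x,y in ((b,260,285),(a,185,172))]
D=[cv2.resize(im[y:y+80,x:x+110],(390,284)[:2],interpolation=cv2.INTER_CUBIC) for im,x,y in ((b,210,175),(a,245,170))]
v=np.vstack([np.hstack(C),np.hstack(D)]); cv2.imwrite('pics/crop.png',cv2.resize(v,(680,588))[:,:,::-1])
E
```

```text
((562.173583984375, 33.42418670654297), (144.5930938720703, 169.81256103515625), 14.229903221130371) [[471.20001220703125, 98.0], [513.0, -66.5999984741211], [653.0999755859375, -31.100000381469727], [611.4000244140625, 133.5]]
((568.2882080078125, 37.97705841064453), (139.8876190185547, 168.44046020507812), 14.326844215393066) [[479.70001220703125, 102.30000305175781], [521.4000244140625, -60.900001525878906], [656.9000244140625, -26.299999237060547], [615.2000122070312, 136.89999389648438]]
peg d 28 224.25 229.57142857142858 [0.4398 0.0051 0.0815]
peg s 11 288.3636363636364 183.45454545454547 [0.4366 0.0079 0.0815]
```

View pics/crop.png

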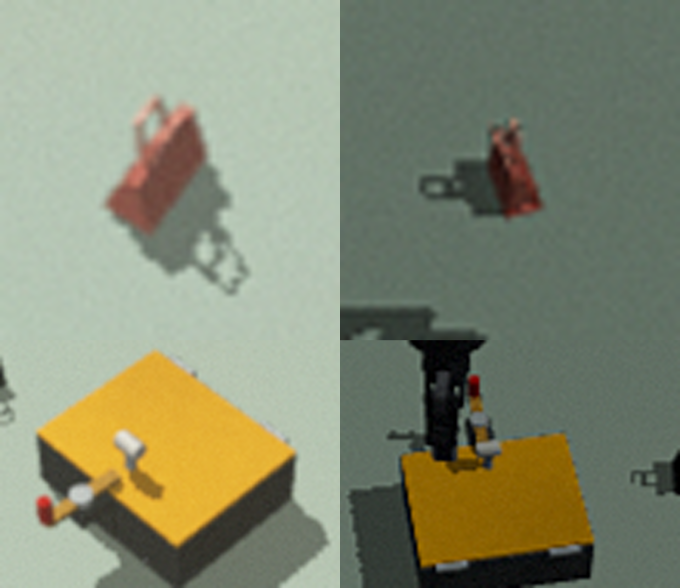

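```bash
python3 - <<'E'
from m import *
b,d=load('d0'); a,c=load('s0')
k=60/340
f=lambda x,y:onz(d,260+x*k,285+y*k,0)
g=lambda x,y:onz(c,185+(x-340)*k,172+y*k,0)
print('side base',f(108,205),f(150,233),f(205,155)); print('scene base',g(505,218),g(541,210),g(490,180))
for n,im,cc,box in (('d',b,d,(270,295,305,335)),('s',a,c,(205,188,230,214))):
    m=mask(im,(0,70,70),(14,255,255),box)|mask(im,(170,70,70),(180,255,255),box); ct=max(cv2.findContours(m,0,2)[0],key=cv2.contourArea)
    print(n,cv2.contourArea(ct),np.mean(np.argwhere(m)[:,::-1],0)); 
    if n=='d': p=np.mean(np.argwhere(m)[:,::-1],0)
    else: print(tri(d,p,c,np.mean(np.argwhere(m)[:,::-1],0)))
E
```

```text
side base [ 0.4525 -0.2319  0.    ] [ 0.4606 -0.2505 -0.    ] [ 0.4977 -0.2329  0.    ]
scene base [ 0.4999 -0.23    0.    ] [ 0.4924 -0.2103  0.    ] [ 0.4724 -0.2437  0.    ]
d 169.0 [287.66153846 314.88717949]
s 41.5 [215.95238095 202.17460317]
(array([ 0.4735, -0.2299,  0.0088]), np.float64(0.0054))
```

Call:
send_rows(motion=[{"gripper": 0,"travel": [0,-13,0],"rotation": [0,0,6.88]},{"gripper": 0,"travel": [3,-13,0],"rotation": [0,0,6.88]},{"gripper": 0,"travel": [6,-13,0],"rotation": [0,0,6.88]},{"gripper": 0,"travel": [0,0,0],"rotation": [0,0,6.88]},{"gripper": 0,"travel": [0,0,0],"rotation": [0,0,6.88]},{"gripper": 0,"travel": [0,0,0],"rotation": [0,0,6.88]},{"gripper": 0,"travel": [0,0,0],"rotation": [0,0,6.88]},{"gripper": 0,"travel": [0,0,0],"rotation": [0,0,6.88]},{"gripper": 0,"travel": [0,0,0],"rotation": [0,0,6.88]},{"gripper": 0,"travel": [0,0,0],"rotation": [0,0,6.88]},{"gripper": 0,"travel": [0,0,0],"rotation": [0,0,6.88]}])

```text
t: 1.02
tcp_pos: [0.5878, 0.0136, 0.2308]
tool_rot: [0.993, 0.122, -0.001, -0.0]
force: [-0.4, -0.2, 0.6]
finger_gap: 0.002
```

Call:
send_rows(motion=[{"gripper": 0,"travel": [-24.3,-9.8,13.4],"rotation": [0,0,0]},{"gripper": 0,"travel": [-24.3,-9.8,13.4],"rotation": [0,0,0]},{"gripper": 0,"travel": [-24.3,-9.8,13.4],"rotation": [0,0,0]},{"gripper": 0,"travel": [-24.3,-9.8,13.4],"rotation": [0,0,0]},{"gripper": 0,"travel": [-24.3,-9.8,13.4],"rotation": [0,0,0]},{"gripper": 0,"travel": [-24.3,-9.8,13.4],"rotation": [0,0,0]},{"gripper": 0,"travel": [0,0,0],"rotation": [0,0,0]}])

```text
t: 1.6
tcp_pos: [0.4229, 0.0363, 0.1484]
tool_rot: [0.992, 0.125, -0.007, -0.002]
force: [-1.4, 0.1, -1.0]
finger_gap: 0.001
```

```bash
python3 - <<'E'
from m import *
w,cw=snap('wrist','w1'); a,c=snap('scene','s1'); b,d=snap('side','d1')
print(manip.sense()['tcp_pos'],cw)
A=[w,cv2.resize(a[165:255,230:350],(560,420),interpolation=cv2.INTER_CUBIC)]
cv2.imwrite('pics/v1.png',cv2.resize(np.hstack(A),(800,300),interpolation=cv2.INTER_AREA)[:,:,::-1])
E
```

```text
[0.43341423 0.03420646 0.15107966] {'fx': 306.3505692307109, 'fy': 306.3505692307109, 'cx': 276.17340365994244, 'cy': 210.5952862716486, 'k1': 0.006864866590191368, 'cam_to_world': array([[ 0.24733033, -0.91736612, -0.31187675,  0.50153497],
       [-0.96891356, -0.23610685, -0.07389229,  0.05581913],
       [-0.00584995,  0.32045741, -0.94724486,  0.29023486],
       [ 0.        ,  0.        ,  0.        ,  1.        ]])}
```

View pics/v1.png

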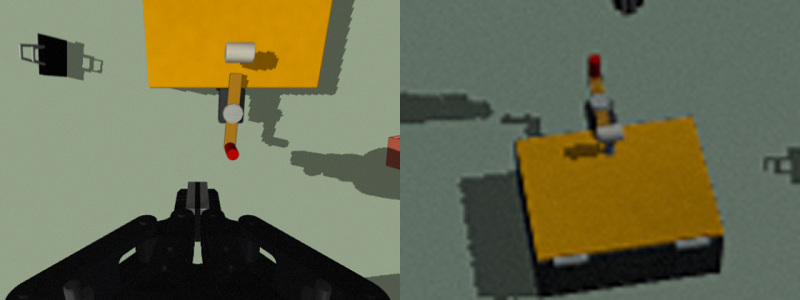

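Wrist view (at 1/1.4 scale): knob at (240,52), pivot cap (233,114), red peg (231,152), lid front corners (149,88) and (319,87). Turning these into positions.

```bash
python3 - <<'E'
from m import *
w,c=load('w1'); k=.7
k=1.4
for n,x,y,z in (('FL',149,88,.0615),('FR',319,87,.0615),('knob',240,52,.0875),('cap',233,114,.0715),('pegtop',232,155,.0925)): print(n,onz(c,x*k,y*k,z))
for f in ('d1','s1'):
    im,cc=load(f); box=(215,215,238,240) if f=='d1' else (275,165,300,200)
    m=mask(im,(0,150,60),(9,255,255),box)|mask(im,(172,150,60),(180,255,255),box); p=np.mean(np.argwhere(m)[:,::-1],0); print('peg',onz(cc,*p,.0815))
E
```

```text
FL [0.4784 0.1014 0.0615]
FR [ 0.5214 -0.0633  0.0615]
knob [0.5291 0.0267 0.0875]
cap [0.4756 0.0137 0.0715]
pegtop [0.4402 0.007  0.0925]
peg [0.4398 0.0051 0.0815]
peg [0.4366 0.0079 0.0815]
```

Call:
send_rows(motion=[{"gripper": 0,"travel": [0,0,25],"rotation": [0,0,0]},{"gripper": 0,"travel": [0,0,25],"rotation": [0,0,0]},{"gripper": 0,"travel": [0,0,25],"rotation": [0,0,0]},{"gripper": 0,"travel": [0,0,0],"rotation": [0,0,0]},{"gripper": 0,"travel": [0,5,0],"rotation": [0,0,0]},{"gripper": 0,"travel": [0,4,0],"rotation": [0,0,0]},{"gripper": 0,"travel": [0,0,0],"rotation": [0,0,0]}])

```text
t: 2.33
tcp_pos: [0.4366, 0.0247, 0.0772]
tool_rot: [0.992, 0.124, 0.002, 0.001]
force: [0.2, 0.2, 0.2]
finger_gap: 0.001
```

Call:
send_rows(motion=[{"gripper": 0,"travel": [-2.2,4.5,0],"rotation": [0,0,-6.9]},{"gripper": 0,"travel": [-2.2,4.5,0],"rotation": [0,0,-6.9]},{"gripper": 0,"travel": [-2.2,4.5,0],"rotation": [0,0,-6.9]},{"gripper": 0,"travel": [-2.2,4.5,0],"rotation": [0,0,-6.9]},{"gripper": 0,"travel": [-2.2,4.5,0],"rotation": [0,0,-6.9]},{"gripper": 0,"travel": [-2.2,4.5,0],"rotation": [0,0,-6.9]},{"gripper": 0,"travel": [-2.2,4.5,0],"rotation": [0,0,-6.9]},{"gripper": 0,"travel": [-2.2,4.5,0],"rotation": [0,0,-6.9]},{"gripper": 0,"travel": [-2.2,4.5,0],"rotation": [0,0,-6.9]},{"gripper": 0,"travel": [-2.2,4.5,0],"rotation": [0,0,-6.9]},{"gripper": 0,"travel": [-2.2,4.5,0],"rotation": [0,0,-6.9]},{"gripper": 0,"travel": [-2.2,4.5,0],"rotation": [0,0,-6.9]}])

```text
t: 3.33
tcp_pos: [0.4591, -0.0241, 0.0774]
tool_rot: [0.66, 0.752, 0.0, 0.0]
force: [-1.8, 0.4, -0.1]
finger_gap: 0.003
```

```bash
python3 - <<'E'
from m import *
print(manip.sense()['tcp_pos'],manip.sense()['force'])
snap('wrist','w2'); snap('side','d2')
a,_=load('w2');b,_=load('d2')
cv2.imwrite('pics/v2.png',cv2.resize(np.hstack([a,cv2.resize(b[165:255,200:320],(560,420),interpolation=2)]),(800,300))[:,:,::-1])
E
```

```text
[ 0.45906287 -0.02407643  0.07737843] [-1.78701605  0.39248206 -0.12806259]
```

View pics/v2.png

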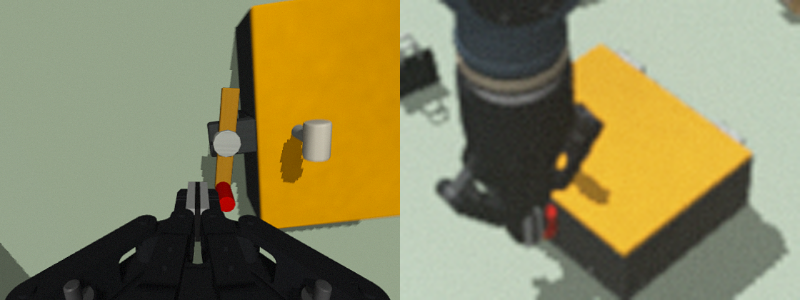

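The lever now lies nearly parallel to the lid's front edge (lever line (229,88)–(224,185)), so about 1.45 rad, and the lid is still shut.

Call:
send_rows(motion=[{"gripper": 0,"travel": [0,-12,0],"rotation": [0,0,0]},{"gripper": 0,"travel": [0,0,-40],"rotation": [0,0,0]},{"gripper": 65,"travel": [0,0,-40],"rotation": [0,0,6.93]},{"gripper": 65,"travel": [0,0,0],"rotation": [0,0,6.93]},{"gripper": 65,"travel": [0,0,0],"rotation": [0,0,6.93]},{"gripper": 65,"travel": [0,0,0],"rotation": [0,0,6.93]},{"gripper": 65,"travel": [0,0,0],"rotation": [0,0,6.93]},{"gripper": 65,"travel": [0,0,0],"rotation": [0,0,6.93]},{"gripper": 65,"travel": [0,0,0],"rotation": [0,0,6.93]},{"gripper": 65,"travel": [0,0,0],"rotation": [0,0,6.93]},{"gripper": 65,"travel": [0,0,0],"rotation": [0,0,6.93]},{"gripper": 65,"travel": [0,0,0],"rotation": [0,0,6.93]}])

```text
t: 4.43
tcp_pos: [0.4475, -0.0253, 0.157]
tool_rot: [0.972, 0.236, 0.001, 0.001]
force: [1.2, -0.7, 0.5]
finger_gap: 0.76
```

Call:
send_rows(motion=[{"gripper": 65,"travel": [0,0,0],"rotation": [0,0,6.93]},{"gripper": 65,"travel": [0,0,0],"rotation": [0,0,6.93]},{"gripper": 65,"travel": [0,0,0],"rotation": [0,0,0]},{"gripper": 65,"travel": [0,0,0],"rotation": [0,0,0]}])

```text
t: 4.77
tcp_pos: [0.4474, -0.0253, 0.1567]
tool_rot: [0.993, 0.122, 0.001, 0.0]
force: [-0.5, -0.2, 0.1]
finger_gap: 0.765
```

Call:
send_rows(motion=[{"gripper": 65,"travel": [22.8,-7.65,0],"rotation": [0,0,0]},{"gripper": 65,"travel": [22.8,-7.65,0],"rotation": [0,0,0]},{"gripper": 65,"travel": [22.8,-7.65,0],"rotation": [0,0,0]},{"gripper": 65,"travel": [22.8,-7.65,0],"rotation": [0,0,0]},{"gripper": 65,"travel": [0,0,25],"rotation": [0,0,0]},{"gripper": 65,"travel": [0,0,25],"rotation": [0,0,0]},{"gripper": 65,"travel": [0,0,25],"rotation": [0,0,0]},{"gripper": 65,"travel": [0,0,12],"rotation": [0,0,0]},{"gripper": 65,"travel": [0,0,0],"rotation": [0,0,0]},{"gripper": 65,"travel": [0,0,0],"rotation": [0,0,0]}])

```text
t: 5.6
tcp_pos: [0.528, 0.0265, 0.0687]
tool_rot: [0.993, 0.122, -0.0, -0.0]
force: [-0.0, -0.1, 0.1]
finger_gap: 0.765
```

Call:
send_rows(motion=[{"gripper": 10,"travel": [0,0,0],"rotation": [0,0,0]},{"gripper": 10,"travel": [0,0,0],"rotation": [0,0,0]},{"gripper": 10,"travel": [0,0,0],"rotation": [0,0,0]},{"gripper": 10,"travel": [0,0,0],"rotation": [0,0,0]},{"gripper": 10,"travel": [0,0,0],"rotation": [0,0,0]},{"gripper": 10,"travel": [0,0,0],"rotation": [0,0,0]},{"gripper": 10,"travel": [0,0,0],"rotation": [0,0,0]},{"gripper": 10,"travel": [0,0,0],"rotation": [0,0,0]}], newtons=40)

```text
t: 6.27
tcp_pos: [0.5287, 0.0274, 0.0703]
tool_rot: [0.993, 0.121, 0.001, -0.0]
force: [-1.3, 4.5, 5.5]
finger_gap: 0.271
```

```bash
python3 - <<'E'
import numpy as np
R=np.hypot(110,32);a=np.arctan2(32,110)
th=np.linspace(0,1.64,25); p=np.c_[-R*np.cos(th+a),R*np.sin(th+a)]
print(np.diff(p,axis=0).round(1).tolist())
E
```

```text
[[2.4, 7.4], [2.9, 7.3], [3.4, 7.0], [3.9, 6.8], [4.4, 6.5], [4.8, 6.2], [5.2, 5.8], [5.6, 5.5], [6.0, 5.1], [6.3, 4.7], [6.6, 4.2], [6.9, 3.8], [7.1, 3.3], [7.3, 2.8], [7.5, 2.3], [7.6, 1.8], [7.7, 1.2], [7.8, 0.7], [7.8, 0.2], [7.8, -0.4], [7.8, -0.9], [7.7, -1.4], [7.6, -1.9], [7.4, -2.4]]
```

Call:
send_rows(motion=[{"gripper": 10,"travel": [2.4,0,-7.4],"rotation": [0,0,0]},{"gripper": 10,"travel": [2.9,0,-7.3],"rotation": [0,0,0]},{"gripper": 10,"travel": [3.4,0,-7.0],"rotation": [0,0,0]},{"gripper": 10,"travel": [3.9,0,-6.8],"rotation": [0,0,0]},{"gripper": 10,"travel": [4.4,0,-6.5],"rotation": [0,0,0]},{"gripper": 10,"travel": [4.8,0,-6.2],"rotation": [0,0,0]},{"gripper": 10,"travel": [5.2,0,-5.8],"rotation": [0,0,0]},{"gripper": 10,"travel": [5.6,0,-5.5],"rotation": [0,0,0]},{"gripper": 10,"travel": [6.0,0,-5.1],"rotation": [0,0,0]},{"gripper": 10,"travel": [6.3,0,-4.7],"rotation": [0,0,0]},{"gripper": 10,"travel": [6.6,0,-4.2],"rotation": [0,0,0]},{"gripper": 10,"travel": [6.9,0,-3.8],"rotation": [0,0,0]}])

```text
t: 7.27
tcp_pos: [0.582, 0.041, 0.1392]
tool_rot: [0.993, 0.122, -0.004, -0.001]
force: [-4.7, 4.1, -2.9]
finger_gap: 0.266
```

Call:
send_rows(motion=[{"gripper": 10,"travel": [7.1,0,-3.3],"rotation": [0,0,0]},{"gripper": 10,"travel": [7.3,0,-2.8],"rotation": [0,0,0]},{"gripper": 10,"travel": [7.5,0,-2.3],"rotation": [0,0,0]},{"gripper": 10,"travel": [7.6,0,-1.8],"rotation": [0,0,0]},{"gripper": 10,"travel": [7.7,0,-1.2],"rotation": [0,0,0]},{"gripper": 10,"travel": [7.8,0,-0.7],"rotation": [0,0,0]},{"gripper": 10,"travel": [7.8,0,-0.2],"rotation": [0,0,0]},{"gripper": 10,"travel": [7.8,0,0.4],"rotation": [0,0,0]},{"gripper": 10,"travel": [7.8,0,0.9],"rotation": [0,0,0]},{"gripper": 10,"travel": [7.7,0,1.4],"rotation": [0,0,0]},{"gripper": 10,"travel": [7.6,0,1.9],"rotation": [0,0,0]},{"gripper": 10,"travel": [7.4,0,2.4],"rotation": [0,0,0]}])

```text
t: 8.27
tcp_pos: [0.6726, 0.064, 0.1465]
tool_rot: [0.993, 0.121, -0.001, -0.001]
force: [-3.8, 6.6, 2.9]
finger_gap: 0.271
```

Call:
send_rows(motion=[{"gripper": 10,"travel": [0,0,0],"rotation": [0,0,0]},{"gripper": 10,"travel": [0,0,0],"rotation": [0,0,0]},{"gripper": 60,"travel": [0,0,0],"rotation": [0,0,0]},{"gripper": 60,"travel": [0,0,0],"rotation": [0,0,0]},{"gripper": 60,"travel": [0,0,0],"rotation": [0,0,0]},{"gripper": 60,"travel": [0,0,0],"rotation": [0,0,0]},{"gripper": 60,"travel": [0,0,0],"rotation": [0,0,0]},{"gripper": 60,"travel": [0,0,0],"rotation": [0,0,0]}])

```text
t: 8.93
tcp_pos: [0.6735, 0.062, 0.1447]
tool_rot: [0.993, 0.121, 0.0, 0.0]
force: [-0.1, 0.5, -1.5]
finger_gap: 0.705
```

Call:
send_rows(motion=[{"gripper": 60,"travel": [0,0,-20],"rotation": [0,0,0]},{"gripper": 60,"travel": [0,0,-30],"rotation": [0,0,0]},{"gripper": 85,"travel": [0,0,-40],"rotation": [0,0,0]},{"gripper": 85,"travel": [0,0,-30],"rotation": [0,0,0]},{"gripper": 85,"travel": [0,0,0],"rotation": [0,0,0]},{"gripper": 85,"travel": [0,0,0],"rotation": [0,0,0]}])

```text
t: 9.43
tcp_pos: [0.6747, 0.0623, 0.2675]
tool_rot: [0.993, 0.121, 0.003, 0.001]
force: [-0.6, -0.2, -0.6]
finger_gap: 0.998
```

```bash
python3 - <<'E'
from m import *
print(manip.sense()['tcp_pos'])
a,_=snap('side','d3'); b,_=snap('scene','s3')
cv2.imwrite('pics/v3.png',cv2.resize(np.hstack([cv2.resize(a[130:280,170:370],(560,420),interpolation=2),cv2.resize(b[120:270,195:395],(560,420),interpolation=2)]),(800,300))[:,:,::-1])
E
```

```text
[0.67468194 0.06231294 0.2674548 ]
```

View pics/v3.png

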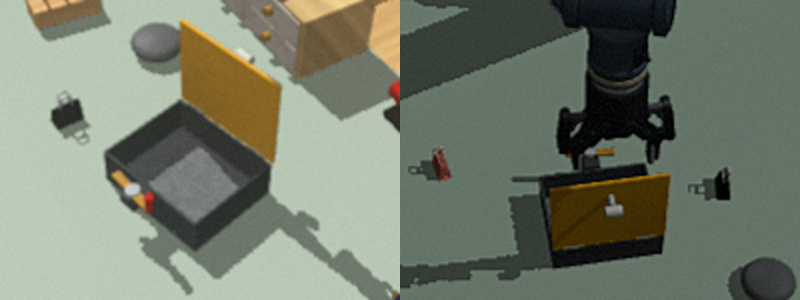

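The lid stands upright, leaning a little back, and the case is open and empty. The lever is aside; the rose clip sits at about (442,165) in the right pane, still standing. Moving over it now.

Call:
send_rows(motion=[{"gripper": 85,"travel": [-26.5,23.6,0],"rotation": [0,0,0]},{"gripper": 85,"travel": [-26.5,23.6,0],"rotation": [0,0,0]},{"gripper": 85,"travel": [-26.5,23.6,0],"rotation": [0,0,0]},{"gripper": 85,"travel": [-26.5,23.6,0],"rotation": [0,0,0]},{"gripper": 85,"travel": [-26.5,23.6,0],"rotation": [0,0,0]},{"gripper": 85,"travel": [-26.5,23.6,0],"rotation": [0,0,0]},{"gripper": 85,"travel": [-26.5,23.6,0],"rotation": [0,0,0]},{"gripper": 85,"travel": [-26.5,23.6,0],"rotation": [0,0,0]},{"gripper": 85,"travel": [-26.5,23.6,0],"rotation": [0,0,0]},{"gripper": 85,"travel": [-26.5,23.6,0],"rotation": [0,0,0]}])

```text
t: 10.37
tcp_pos: [0.4707, -0.2308, 0.2625]
tool_rot: [0.993, 0.122, -0.002, -0.002]
force: [0.4, -0.7, 0.2]
finger_gap: 0.996
```

Call:
send_rows(motion=[{"gripper": 85,"travel": [0,0,0],"rotation": [0,0,-6.73]},{"gripper": 85,"travel": [0,0,0],"rotation": [0,0,-6.73]},{"gripper": 85,"travel": [0,0,0],"rotation": [0,0,-6.73]},{"gripper": 85,"travel": [0,0,0],"rotation": [0,0,-6.73]},{"gripper": 85,"travel": [0,0,0],"rotation": [0,0,-6.73]},{"gripper": 85,"travel": [0,0,0],"rotation": [0,0,-6.73]},{"gripper": 85,"travel": [0,0,0],"rotation": [0,0,-6.73]},{"gripper": 85,"travel": [0,0,0],"rotation": [0,0,-6.73]},{"gripper": 85,"travel": [0,0,0],"rotation": [0,0,-6.73]},{"gripper": 85,"travel": [0,0,0],"rotation": [0,0,-6.73]},{"gripper": 85,"travel": [0,0,0],"rotation": [0,0,-6.73]},{"gripper": 85,"travel": [0,0,0],"rotation": [0,0,-6.73]}])

```text
t: 11.37
tcp_pos: [0.4718, -0.2296, 0.2623]
tool_rot: [0.675, 0.738, -0.0, -0.002]
force: [0.7, 0.6, -0.7]
finger_gap: 0.995
```

Call:
send_rows(motion=[{"gripper": 85,"travel": [-15,0,20],"rotation": [0,0,-6.73]},{"gripper": 85,"travel": [-15,0,20],"rotation": [0,0,-6.73]},{"gripper": 85,"travel": [-15,0,20],"rotation": [0,0,-6.73]},{"gripper": 85,"travel": [0,0,20],"rotation": [0,0,0]},{"gripper": 85,"travel": [0,0,0],"rotation": [0,0,0]},{"gripper": 85,"travel": [0,0,0],"rotation": [0,0,0]}])

```text
t: 11.87
tcp_pos: [0.4802, -0.2729, 0.1821]
tool_rot: [0.538, 0.843, 0.001, -0.003]
force: [1.5, 0.2, -0.0]
finger_gap: 0.995
```

```bash
python3 - <<'E'
from m import *
s=manip.sense(); print(s['tcp_pos'],s['tool_rot'],s['q'])
w,c=snap('wrist','w4'); cv2.imwrite('pics/v4.png',w[:,:,::-1])
E
```

```text
[ 0.4801709  -0.27294394  0.18206462] [ 5.38269650e-01  8.42765342e-01  5.27107113e-04 -3.47620694e-03] [-7.19228744e-01  4.97324203e-01  1.66147746e+00 -2.99241939e-06
  9.89822892e-01 -1.15325033e+00]
```

View pics/v4.png

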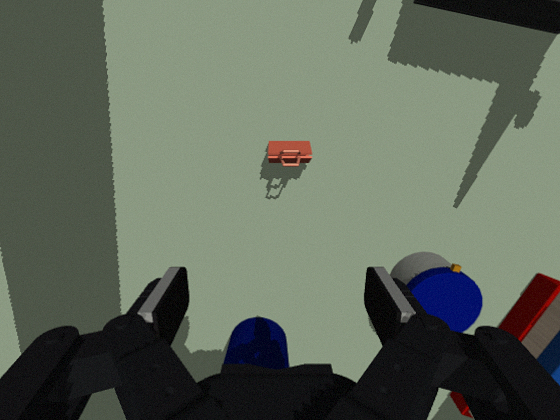

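```bash
python3 - <<'E'
from m import *
w,c=load('w4'); s,cs=load('s0'); d,cd=load('d0')
m=mask(w,(0,90,60),(14,255,255),(240,120,340,185)); ct=max(cv2.findContours(m,0,2)[0],key=cv2.contourArea); r=cv2.minAreaRect(ct); print(r,cv2.boundingRect(ct))
cv2.imwrite('pics/v5.png',cv2.resize(w[125:205,235:345],(770,560),interpolation=2)[:,:,::-1])
print('far base',onz(c,269,141,0),onz(c,311,141,0))
print('mid z30',onz(c,290,157,.03))
print('pot top scene',onz(cs,137,193,.095),'side base',onz(cd,384,382,.06),'tin',onz(cs,179,243,.054))
E
```

```text
((289.5, 153.5), (25.0, 43.0), 90.0) (268, 141, 44, 26)
far base [ 0.4517 -0.2298  0.    ] [ 0.4913 -0.2115  0.    ]
mid z30 [ 0.4759 -0.2325  0.03  ]
pot top scene [ 0.5248 -0.4581  0.095 ] side base [ 0.5433 -0.4669  0.06  ] tin [ 0.6744 -0.2992  0.054 ]
```

View pics/v5.png

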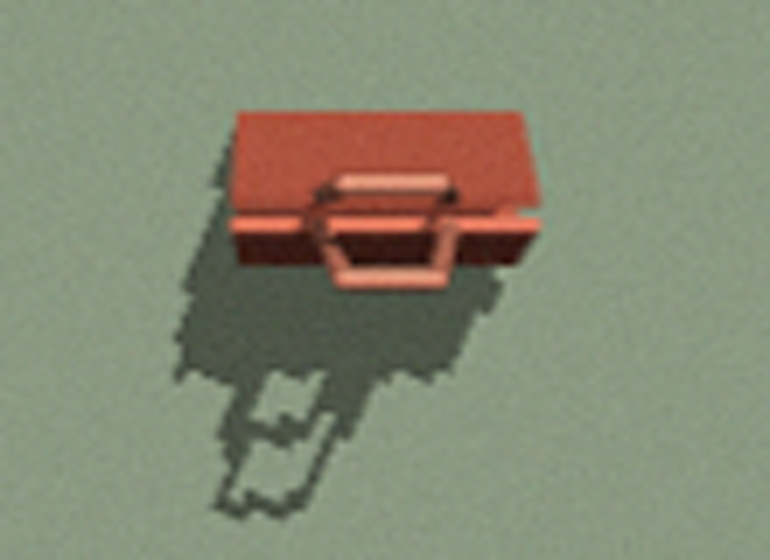

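The clip stands square to the jaws: base corners at crop (238,112), (522,112), (520,265), (240,265). That puts its centre at (0.4755, -0.231) with yaw 24.8°. Neighbours are well clear.

Call:
send_rows(motion=[{"gripper": 85,"travel": [20,6.6,0],"rotation": [0,0,0]},{"gripper": 85,"travel": [20,6.7,0],"rotation": [0,0,0]},{"gripper": 85,"travel": [0,0,35],"rotation": [0,0,0]},{"gripper": 85,"travel": [0,0,35],"rotation": [0,0,0]},{"gripper": 85,"travel": [0,0,35],"rotation": [0,0,0]},{"gripper": 85,"travel": [0,0,35],"rotation": [0,0,0]},{"gripper": 85,"travel": [0,0,20],"rotation": [0,0,0]},{"gripper": 85,"travel": [0,0,10],"rotation": [0,0,0]},{"gripper": 85,"travel": [0,0,8],"rotation": [0,0,0]},{"gripper": 85,"travel": [0,0,0],"rotation": [0,0,0]},{"gripper": 85,"travel": [0,0,0],"rotation": [0,0,0]}])

```text
t: 12.83
tcp_pos: [0.478, -0.2329, 0.0075]
tool_rot: [0.538, 0.843, -0.0, 0.001]
force: [-0.1, 0.1, 0.2]
finger_gap: 0.993
```

Call:
send_rows(motion=[{"gripper": 30,"travel": [0,0,0],"rotation": [0,0,0]},{"gripper": 30,"travel": [0,0,0],"rotation": [0,0,0]},{"gripper": 30,"travel": [0,0,0],"rotation": [0,0,0]},{"gripper": 30,"travel": [0,0,0],"rotation": [0,0,0]},{"gripper": 30,"travel": [0,0,0],"rotation": [0,0,0]},{"gripper": 30,"travel": [0,0,0],"rotation": [0,0,0]},{"gripper": 30,"travel": [0,0,0],"rotation": [0,0,0]},{"gripper": 30,"travel": [0,0,0],"rotation": [0,0,0]}], newtons=35)

```text
t: 13.5
tcp_pos: [0.4776, -0.2328, 0.0077]
tool_rot: [0.538, 0.843, -0.0, 0.001]
force: [0.1, 1.1, 5.8]
finger_gap: 0.482
```

Call:
send_rows(motion=[{"gripper": 30,"travel": [0,0,-10],"rotation": [0,0,0]},{"gripper": 30,"travel": [0,0,-25],"rotation": [0,0,0]},{"gripper": 30,"travel": [0,0,-35],"rotation": [0,0,0]},{"gripper": 30,"travel": [0,0,-35],"rotation": [0,0,0]},{"gripper": 30,"travel": [0,0,-35],"rotation": [0,0,0]},{"gripper": 30,"travel": [0,0,0],"rotation": [0,0,0]},{"gripper": 30,"travel": [0,0,0],"rotation": [0,0,0]}])

```text
t: 14.08
tcp_pos: [0.4784, -0.2333, 0.1495]
tool_rot: [0.538, 0.843, -0.0, 0.003]
force: [1.0, -0.8, -0.8]
finger_gap: 0.477
```

Call:
send_rows(motion=[{"gripper": 30,"travel": [23,21.4,0],"rotation": [0,0,0]},{"gripper": 30,"travel": [23,21.4,0],"rotation": [0,0,0]},{"gripper": 30,"travel": [23,21.4,0],"rotation": [0,0,0]},{"gripper": 30,"travel": [23,21.4,0],"rotation": [0,0,0]},{"gripper": 30,"travel": [23,21.4,0],"rotation": [0,0,0]},{"gripper": 30,"travel": [23,21.4,0],"rotation": [0,0,0]},{"gripper": 30,"travel": [23,21.4,0],"rotation": [0,0,0]},{"gripper": 30,"travel": [23,21.4,0],"rotation": [0,0,0]},{"gripper": 30,"travel": [23,21.4,0],"rotation": [0,0,0]},{"gripper": 30,"travel": [0,0,0],"rotation": [0,0,5.3]},{"gripper": 30,"travel": [0,0,0],"rotation": [0,0,5.3]},{"gripper": 30,"travel": [0,0,0],"rotation": [0,0,0]}])

```text
t: 15.08
tcp_pos: [0.5633, 0.0375, 0.1449]
tool_rot: [0.613, 0.79, -0.001, -0.002]
force: [-0.9, -0.2, -0.4]
finger_gap: 0.477
```

Call:
send_rows(motion=[{"gripper": 30,"travel": [0,0,20],"rotation": [0,0,0]},{"gripper": 30,"travel": [0,0,20],"rotation": [0,0,0]},{"gripper": 30,"travel": [0,0,20],"rotation": [0,0,0]},{"gripper": 30,"travel": [0,0,0],"rotation": [0,0,0]},{"gripper": 30,"travel": [0,0,0],"rotation": [0,0,0]}])

```text
t: 15.5
tcp_pos: [0.563, 0.0362, 0.0851]
tool_rot: [0.613, 0.79, -0.001, -0.002]
force: [0.1, -0.2, -0.6]
finger_gap: 0.477
```

```bash
python3 - <<'E'
from m import *
s=manip.sense(); print(s['tcp_pos'],s['tool_rot'],s['finger_gap'])
w,c=snap('wrist','w6'); b,_=snap('side','d6')
cv2.imwrite('pics/v6.png',cv2.resize(np.hstack([w,cv2.resize(b[130:280,170:370],(560,420),interpolation=2)]),(800,300))[:,:,::-1])
E
```

```text
[0.56304585 0.03624831 0.08505175] [ 0.61322836  0.7899024  -0.00114511 -0.00196708] 0.47676325748064174
```

View pics/v6.png

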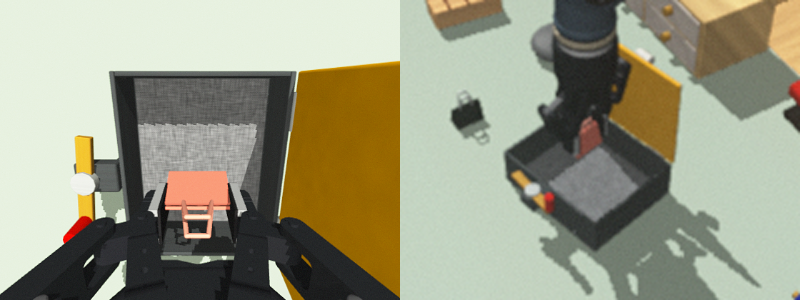

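The clip is held in the jaws, over the case opening and clear of the walls; latch and lid are unchanged. Lowering.

Call:
send_rows(motion=[{"gripper": 30,"travel": [0,0,15],"rotation": [0,0,0]},{"gripper": 30,"travel": [0,0,15],"rotation": [0,0,0]},{"gripper": 30,"travel": [0,0,15],"rotation": [0,0,0]},{"gripper": 30,"travel": [0,0,12],"rotation": [0,0,0]},{"gripper": 30,"travel": [0,0,7],"rotation": [0,0,0]},{"gripper": 30,"travel": [0,0,4],"rotation": [0,0,0]},{"gripper": 30,"travel": [0,0,3],"rotation": [0,0,0]},{"gripper": 30,"travel": [0,0,1],"rotation": [0,0,0]},{"gripper": 30,"travel": [0,0,0],"rotation": [0,0,0]},{"gripper": 30,"travel": [0,0,0],"rotation": [0,0,0]}])

```text
t: 16.43
tcp_pos: [0.565, 0.0364, 0.015]
tool_rot: [0.613, 0.79, 0.0, 0.0]
force: [0.2, 0.4, 0.2]
finger_gap: 0.48
```

Call:
send_rows(motion=[{"gripper": 30,"travel": [0,0,1.5],"rotation": [0,0,0]},{"gripper": 30,"travel": [0,0,1],"rotation": [0,0,0]},{"gripper": 30,"travel": [0,0,0.5],"rotation": [0,0,0]},{"gripper": 30,"travel": [0,0,0],"rotation": [0,0,0]}])

```text
t: 16.77
tcp_pos: [0.5647, 0.0365, 0.0117]
tool_rot: [0.614, 0.79, 0.0, 0.0]
force: [-0.3, 0.7, 0.6]
finger_gap: 0.48
```

Call:
send_rows(motion=[{"gripper": 45,"travel": [0,0,0],"rotation": [0,0,0]},{"gripper": 50,"travel": [0,0,0],"rotation": [0,0,0]},{"gripper": 55,"travel": [0,0,0],"rotation": [0,0,0]},{"gripper": 60,"travel": [0,0,0],"rotation": [0,0,0]},{"gripper": 60,"travel": [0,0,0],"rotation": [0,0,0]},{"gripper": 60,"travel": [0,0,0],"rotation": [0,0,0]},{"gripper": 60,"travel": [0,0,0],"rotation": [0,0,0]},{"gripper": 60,"travel": [0,0,0],"rotation": [0,0,0]}])

```text
t: 17.43
tcp_pos: [0.5646, 0.0365, 0.0115]
tool_rot: [0.614, 0.79, 0.0, -0.0]
force: [-0.0, 0.6, -0.6]
finger_gap: 0.707
```

Call:
send_rows(motion=[{"gripper": 60,"travel": [0,0,-15],"rotation": [0,0,0]},{"gripper": 60,"travel": [0,0,-25],"rotation": [0,0,0]},{"gripper": 60,"travel": [0,0,-35],"rotation": [0,0,0]},{"gripper": 60,"travel": [0,0,-35],"rotation": [0,0,0]},{"gripper": 60,"travel": [0,0,-35],"rotation": [0,0,0]},{"gripper": 60,"travel": [0,0,-35],"rotation": [0,0,0]},{"gripper": 60,"travel": [-30,0,-20],"rotation": [0,0,0]},{"gripper": 60,"travel": [-35,0,0],"rotation": [0,0,0]},{"gripper": 60,"travel": [-35,0,0],"rotation": [0,0,0]},{"gripper": 60,"travel": [0,0,0],"rotation": [0,0,0]},{"gripper": 60,"travel": [0,0,0],"rotation": [0,0,0]},{"gripper": 60,"travel": [0,0,0],"rotation": [0,0,0]}])

```text
t: 18.43
tcp_pos: [0.5885, -0.0602, 0.211]
tool_rot: [0.614, 0.789, -0.0, -0.001]
force: [-0.1, -0.1, 0.6]
finger_gap: 0.7
```

```bash
python3 - <<'E'
from m import *
s=manip.sense(); print(s['tcp_pos'],s['force'])
w,c=snap('wrist','w7'); b,_=snap('side','d7')
cv2.imwrite('pics/v7.png',cv2.resize(np.hstack([w,cv2.resize(b[130:280,170:370],(560,420),interpolation=2)]),(800,300))[:,:,::-1])
E
```

```text
[ 0.5885408  -0.06015099  0.21103645] [-0.1385968  -0.09121033  0.57406881]
```

View pics/v7.png

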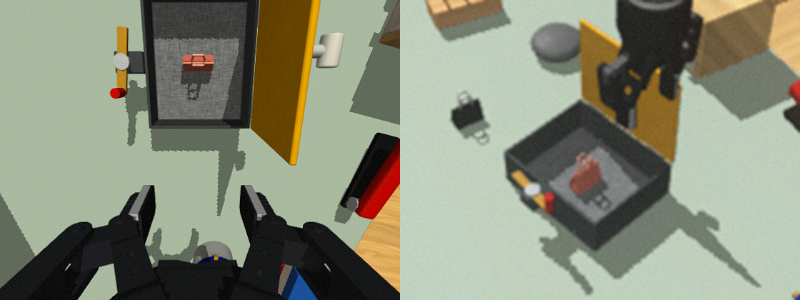

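The clip stands on the case floor at (198,62) in the wrist pane. The lever lies along the front wall, the lid is up, and the gripper is clear of everything.

```bash
python3 -c "
from station import manip
print(manip.sign_off())"
```

```text
the job is handed in; nothing more can be done
None
```

The job is done and handed in at about 18.5 s of the 64 s allowed; the hand-in gives no verdict.

- **Latch:** I pushed the lever counter-clockwise with the closed fingers while the lid was still shut. By eye it lies nearly parallel to the front wall, at about 1.4–1.5 rad.
- **Lid:** I opened it by gripping the ends of the knob and following the hinge arc. The gripper's position at release puts it at about 1.63 rad, leaning slightly back.
- **Rose-gold clip:** I gripped it across its length (about 41 mm measured between the jaws) and lowered it to the calculated floor height. I felt no clear contact force, then let go there. The last pictures show it standing upright near the middle of the case.
- **Last checks:** latch and lid were as I left them, and the gripper was clear with about 0.6 N at the wrist, which is only noise. The robot touched none of the other objects at any point. The black clip and stone look unmoved in the last pictures; I did not re-measure any of the other objects. Where I measured the same point from different cameras, the positions agreed to within about 5 mm. No check failed.

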